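# Check, free and hold up the lid of the tool chest

### The job

The lid of the green tool chest sometimes catches inside. Leave the red catch where it is at first and tug the lid up by its steel handle to learn whether it is caught; if it is, let go and slide the red catch along its slot, towards the end of the chest where the tape roll stands, until it stops, to release it. Then lift the lid by the handle to about 45 degrees, and finish still holding it there by the handle with the gripper (it falls shut if let go); leave the tape roll on the chest and the hand tools on the bench where they are.

Things in the scene. Friction and masses are not known exactly. Their poses are not given: they have to be found in the camera images.
- box: green steel tool chest (dark green lid), 270 (x) x 340 (y) x 130 mm high, fixed to the bench; its place and yaw vary. Origin under its centre; its x points away from the robot at yaw 0, y to the left, z up. Its top is flush at 130 mm: a fixed deck over x -135 to -60 mm (towards the robot), behind it the hinged lid from x -59 to +134 mm, nearly its whole width
- lid (a joint): angle of the lid, rad: 0 shut, grows as it opens, stop at 1.45. It hinges about the chest's y axis at its far edge (chest x +130, z 126 mm), so its robot-side edge goes up. About 0.7 kg with its handle (hidden mass varies); it falls shut when let go. If caught, it rises only about 0.04 rad (about 6 mm at the handle) and then stops hard; if not, it lifts freely with 3 to 6 N at the handle. Nothing outside shows which
- hinge_mid (a point): middle of the lid's hinge axis (chest x +130, y 0, z 126 mm)
- pull: the lid's handle: a bright steel grip tube 14 mm thick along the chest's y axis, 106 mm long, between two dark 12 mm posts at y -59 and +59 mm. Origin at the middle of the tube, 50 mm above the lid's top; with the lid shut at chest x -30, y 0, z 180 mm; it rides on the lid. The tube turns freely about its own length, so the gripper may keep pointing down while the lid swings. Can be pinched from above across the chest's x
- catch (a joint): travel of the red catch along the chest's +y, m: starts between 0 and 0.008, stop at 0.035. It takes about 4 N to slide and stays where it is left. At 0.030 or more the lid is always free, whatever was the matter
- tab_top (a point): middle of the top of the red catch's tab, which stands on the deck: 14 (x) x 12 (y) mm, 30 mm above its 5 mm high foot (22 x 24 mm), top at chest z 163 mm, x -105 mm, y -95 mm plus the catch's travel. Can be pinched from above across x, or pushed
- tape: roll of beige masking tape, 60 mm across, 24 mm high, standing flat on the deck of the chest, left part; origin at its underside; not to be disturbed
- screwdriver: wooden-handled screwdriver lying on the bench; not to be disturbed
- hammer: hammer lying on the bench; not to be disturbed
- wrench: steel wrench lying on the bench; not to be disturbed
- level: aluminium spirit level 300 x 22 x 50 mm on the bench; not to be disturbed

How it is judged:
By the outcome, as a careful person would: the job done as asked, in the order asked, and still so for the second after the job is handed in, while the arm keeps its last pose, push and grip.
It also fails if it takes over 48 s, if anything falls off the work surface, if the arm or the gripper's body presses on something with over 40 N, if the wrist force passes 120 N, or if a joint passes its speed limit or range.

### The arm

A 6-joint arm with a two-finger parallel gripper is mounted at the origin on the work surface. World frame = base frame: x ahead of the robot, y to its left, z up, the work surface at z = 0. Lengths are in mm, angles in rad, forces in N, time in s.
With the tool pointing down it reaches from about 250 to 725 mm from the base axis. Payload 9.7 kg.
Tool frame: the origin (TCP) lies on the centre line of the jaws, within the pads' length; the fingertips stand 17 mm ahead of it and the grasp point (between the pads) lies 2 mm behind it (tip_reach is the distance from the TCP to the fingertips, in mm); z points along the fingers, y is the line along which they close (so a half turn about z gives the same grasp; the last joint's range is limited). The gripper opens to 85 mm and grips with 20 to 120 N. Pads are 22 mm wide; open, the fingers measure 114 mm over their backs; the gripper's body (76 mm by 85 mm) begins 54 mm behind the grasp point. The pads swing forward as they close: fully open they stand 13 mm farther back than shut.
Start: joints at [1.214, 0.087, 0.176, 1.66, 0, 1.571], TCP at [192.1, 515.359, 214.884] pointing down, gripper open.
Joint ranges: [-3.13, 3.13], [-0.85, 1.81], [-1.15, 1.24], [-2.2, 2.28], [-1.44, 1.52], [-3.14, 3.14]. Speed limits (rad/s): [2.22, 2.22, 2.57, 3.14, 3.14, 3.14].

### API

Orientations are given as a unit quaternion [w, x, y, z].
In Python, from rig import sense, capture, camera_info, finish_job, tip_reach gives the robot as it stands. The module is installed in compiled form; this text tells all that it offers.
- The arm moves only by the shell command python3 -m crank 'ROWS' [FORCE]. ROWS is text: rows parted by semicolons, each of 7 numbers parted by spaces: the finger opening in m, from 0 to 0.0854, then the shift along the world's x, y, z in m, then the turn, a rotation vector about the world's x, y, z in rad. In form: jaw tx ty tz rx ry rz; .... A call has 1 to 8 rows; each row is the pose to reach, as a shift and turn from the pose commanded when the call began; what a row does not reach only later rows make up. A row lasts 1/12 s, in which the tool goes at most 41.7 mm and 7.16 degrees, less where a joint would pass 70% of its speed; a pose out of reach is approached as far as the arm can. A call with a gripper value outside its range is refused whole. The fingers move at their own pace and stop on an object; FORCE is the grip in N (left out, the last holds). Time passes only in rows, so rows that repeat a pose let the fingers close. It gives the time, the measured TCP pose, the force, the opening and the grip force at its end, in the units of the state.
- sense(): the state, without advancing time (a new reading comes with each control period).
- capture(name): name is "side" or "top"; returns (picture, depth): 400x640x3 uint8, red, green, blue; 400x640 float32, mm along the optical axis (not along the pixel's ray), 0 where there is no reading.
- camera_info(name): a dict with "intrinsics" (3x3 intrinsics, pixels), "xyz" and "attitude" of the camera in the world. Camera axes: x right, y up, looking along -z (the intrinsics and any distortion apply to the point x, -y, -z); pixel columns grow to the right and rows downward; lengths in mm; the calibration is good to about 2 mm. A picture is of the moment at which its call begins. camera_info takes no time and is no camera call.
- finish_job(): hands the job in; it is judged then, once.
The state is a dict: "time_s": time; "q": joint angles; "qd": joint speeds; "effort": joint torques, N m; "position": TCP position; "ee_rot": TCP orientation; "wrist_force": force on the tool from outside, world axes, zero at the start; "ft_torque": the same for the moment, N m; "width": finger opening in mm; "grasp_force": force on a finger pad.
Only numpy, scipy, OpenCV 4.12 (cv2) and the standard library are available. Lean on these libraries where they do the work, as an engineer would, in place of code of your own. Each camera call takes 0.05 s, during which the arm holds its last target. There are 200 camera calls.

## Working session

There is one attempt and no reset: what is moved stays moved. The work goes in short steps, Python scripts to look and compute and a shell command to move; the robot and the scene stay as the last step left them, time stands still between calls to the robot, and variables do not carry over. Pictures are saved under pics/ and viewed, at most 10 in all, crops included, and the job is handed in when it is done.

```bash
mkdir -p pics
cat > h.py <<'E'
import numpy as np, cv2
from rig import sense, capture, camera_info
from scipy.spatial.transform import Rotation as R
def rot(a):
    a=np.array(a,float)
    return a if a.shape==(3,3) else R.from_quat(a,scalar_first=True).as_matrix()
def pts(name,d):
    ci=camera_info(name);K=np.array(ci['intrinsics']);v,u=np.mgrid[:400,:640]
    P=np.stack([(u-K[0,2])/K[0,0]*d,-(v-K[1,2])/K[1,1]*d,-d],-1)
    return P@rot(ci['attitude']).T+np.array(ci['xyz'])
E
python3 - <<'E'
from h import *
for n in('top','side'):
    p,d=capture(n);np.savez(f'{n}0.npz',p=p,d=d);cv2.imwrite(f'pics/{n}0.png',p[...,::-1]);print(camera_info(n))
print(sense())
E
```

```text
{'intrinsics': array([[508.44269686,   0.        , 318.71952804],
       [  0.        , 508.44269686, 195.83677927],
       [  0.        ,   0.        ,   1.        ]]), 'xyz': array([ 208.39934638,    4.60222814, 1646.28221658]), 'attitude': array([-0.69361144, -0.06912747,  0.07438541,  0.71315593])}
{'intrinsics': array([[447.10413449,   0.        , 322.58073727],
       [  0.        , 447.10413449, 201.73010713],
       [  0.        ,   0.        ,   1.        ]]), 'xyz': array([ 273.14014287, -845.02848997, 1081.36105559]), 'attitude': array([ 0.92170531,  0.36309891, -0.05772531, -0.12363775])}
{'time_s': 0.1, 'q': array([ 1.21398314e+00,  8.74146108e-02,  1.75197722e-01,  1.65978469e+00,
       -7.36886467e-06,  1.57080009e+00]), 'qd': array([ 0.00054146, -0.00221489,  0.00164816,  0.00038177,  0.00059998,
        0.00158308]), 'effort': array([-1.57473382e-04, -5.21559727e+01,  4.65653336e+01,  1.60120841e-02,
        3.30845819e-05, -1.44198901e-05]), 'position': array([192.0334473 , 515.14781607, 214.24069629]), 'ee_rot': array([-1.03315816e-04,  1.77463502e-01,  9.84127198e-01, -5.93714198e-04]), 'wrist_force': array([0.27109669, 0.50327883, 0.41053843]), 'ft_torque': array([-0.00409021, -0.0574475 ,  0.00224444]), 'grasp_force': 0.0, 'width': 85.42581694302532}
```

View pics/top0.png

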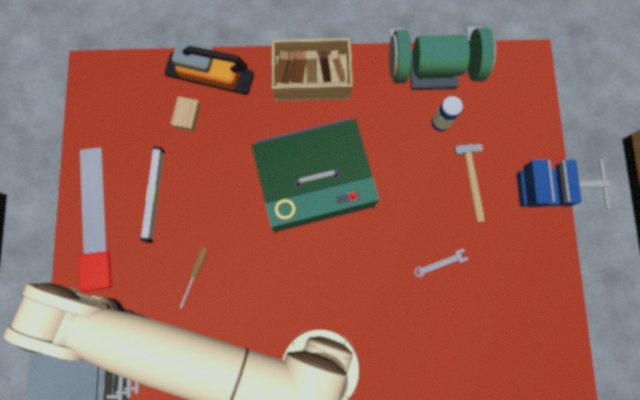

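View pics/side0.png

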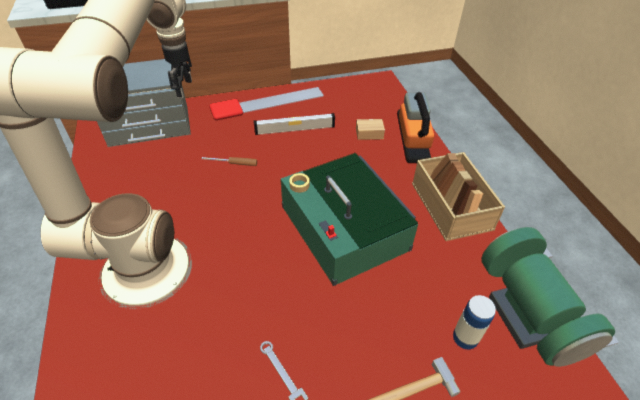

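Run:
```python
from h import *
for n in('top','side'):
    f=np.load(f'{n}0.npz');p,d=f['p'],f['d'];P=pts(n,d);hsv=cv2.cvtColor(p,cv2.COLOR_RGB2HSV)
    H,S,V=[hsv[...,i].astype(int) for i in range(3)];ok=d>0
    red=ok&((H<6)|(H>174))&(S>150)&(V>80)
    grn=ok&(H>45)&(H<95)&(S>60)
    for nm,m in(('red',red),('green',grn)):
        m=m.astype(np.uint8);c,l,s,ce=cv2.connectedComponentsWithStats(m)
        for i in range(1,c):
            if s[i,4]>15:
                q=P[l==i];print(n,nm,s[i],ce[i].round(1),np.median(q,0).round(1),q.min(0).round(),q.max(0).round())
    g=grn&(P[...,2]>115)&(P[...,2]<145)
    print(n,'topface',g.sum(),cv2.minAreaRect(P[g][:,:2].astype(np.float32)),np.median(P[g][:,2]))
    t=ok&(P[...,2]>172)&(P[...,2]<196)
    c,l,s,ce=cv2.connectedComponentsWithStats(t.astype(np.uint8))
    for i in range(1,c):
        if s[i,4]>25:
            q=P[l==i];print(n,'z180',s[i],q.mean(0).round(1),cv2.minAreaRect(q[:,:2].astype(np.float32)))
```

```text
top red [    53     40    544    360 122685] [340.3 224.3] [ 420.  -173.8   -0.5] [-111. -848.  -19.] [1094.  849.  656.]
top red [349 192   8   8  43] [352.6 195.6] [ 514.4 -113.2  145.7] [ 507. -124.  127.] [ 526. -103.  168.]
top red [129 385  55  15 362] [152.1 394.8] [-60.7 517.9  -1. ] [-75. 421. -11.] [-30. 583.   8.]
top green [ 395   28   99   54 3968] [445.7  55.1] [ 955.5 -427.9  168.8] [ 894. -567.   -0.] [1053. -267.  208.]
top green [ 253  121  125  109 8570] [315.1 172.5] [600.1  -3.2 129.3] [ 432. -189.   24.] [760. 189. 191.]
top green [279 204  12  11 104] [284.7 209.1] [482.8  92.2 129.7] [468.  76. 121.] [499. 110. 139.]
top topface 8868 ((727.83154296875, -208.856201171875), (354.3144836425781, 891.6201782226562), 32.150081634521484) 129.61398461154795
top z180 [477  28  19  38 385] [ 970.4 -546.7  185.6] ((978.689453125, -552.2760620117188), (130.55833435058594, 51.78573989868164), 1.9798312187194824)
top z180 [393  30  18  39 372] [ 969.8 -282.2  185. ] ((976.55078125, -283.87261962890625), (131.7913818359375, 48.252716064453125), 0.1322043240070343)
top z180 [
[... 2519 characters left out ...]
 (15.873969078063965, 132.55601501464844), 14.163918495178223)
side z180 [  41  212  131   42 1060] [-36.8 -45.8 184.7] ((-43.203643798828125, -42.35044860839844), (311.61212158203125, 114.32843017578125), 3.8231565952301025)
side z180 [496 227  49  24 487] [ 961.8 -296.6  185.1] ((975.8692016601562, -285.8836669921875), (51.56984329223633, 129.41029357910156), 89.7475357055664)
side z180 [ 523  253   59   59 1429] [ 974.9 -425.8  177.9] ((977.0760498046875, -420.1309509277344), (69.22318267822266, 158.96563720703125), 1.595391035079956)
side z180 [555 314  60  31 791] [ 960.2 -558.2  185. ] ((976.6529541015625, -554.9799194335938), (47.57211685180664, 130.48077392578125), 88.16398620605469)
```

The top view shows the chest centred near (315,172), with the handle at (316,177), the red catch at (352,196) and the tape roll at (285,209). In the side view the handle is at (339,191) and the catch at (331,232). One more pass will refine the yaw and key points.

Run:
```python
from h import *
for n in('top','side'):
    f=np.load(f'{n}0.npz');p,d=f['p'],f['d'];P=pts(n,d);hsv=cv2.cvtColor(p,cv2.COLOR_RGB2HSV)
    H,S,V=[hsv[...,i].astype(int) for i in range(3)]
    box=(abs(P[...,0]-600)<200)&(abs(P[...,1])<220)&(d>0)
    g=box&(H>45)&(H<95)&(S>60)&(abs(P[...,2]-130)<7)
    (c,wh,a)=cv2.minAreaRect(P[g][:,:2].astype(np.float32));print(n,'top',c,wh,a)
    b=cv2.fitLine(P[box&(P[...,2]>178)&(P[...,2]<194)][:,:2].astype(np.float32),cv2.DIST_HUBER,0,.01,.01).ravel();
    t=P[box&(P[...,2]>174)];print('tube',t.mean(0),cv2.minAreaRect(t[:,:2].astype(np.float32)),'yaw',np.degrees(np.arctan2(-b[0]*np.sign(b[1]),abs(b[1]))))
    r=P[box&((H<6)|(H>174))&(S>130)&(P[...,2]>150)];print('tab',len(r),r.mean(0),r.min(0),r.max(0))
    tp=P[box&(H>12)&(H<40)&(P[...,2]>145)];print('tape',tp.mean(0),cv2.minAreaRect(tp[:,:2].astype(np.float32)))
    lo=P[box&(P[...,2]>110)&((H>45)&(H<95))]
```

```text
top top (598.5288696289062, 0.892852783203125) (268.672119140625, 332.470703125) 12.700891494750977
tube [570.19271241  -5.65372643 184.53855296] ((570.1376342773438, -4.6140289306640625), (14.432767868041992, 128.4849395751953), 11.785171508789062) yaw 12.926096
tab 20 [ 517.13026742 -113.06611978  160.73878   ] [ 511.3156811  -119.22290556  153.00670643] [ 523.29605774 -106.87883453  167.61541624]
tape [479.23277845  92.23148004 152.99438057] ((479.4453430175781, 92.53205871582031), (58.08633804321289, 57.07988357543945), 44.0378532409668)
side top (597.3076171875, -1.7756805419921875) (272.0427551269531, 339.31201171875) 12.705513954162598
tube [568.10464507 -11.56935081 185.60831583] ((568.9933471679688, -6.945777893066406), (15.873969078063965, 132.55601501464844), 14.163918495178223) yaw 13.218611
tab 33 [ 515.39761082 -116.469272    159.93403756] [ 509.03081355 -123.16920772  150.63290388] [ 522.29426095 -108.94870127  166.99311374]
tape [508.5923418   51.72220815 160.32958792] ((532.1088256835938, 30.62395477294922), (63.51582717895508, 220.3266143798828), 40.84189987182617)
```

```bash
python3 -m crank '0.05 0.1885 -0.261 0.045 0 0 -0.991;0.05 0.1885 -0.261 0.045 0 0 -0.991;0.05 0.1885 -0.261 0.045 0 0 -0.991;0.05 0.1885 -0.261 0.045 0 0 -0.991;0.05 0.1885 -0.261 0.045 0 0 -0.991;0.05 0.1885 -0.261 0.045 0 0 -0.991;0.05 0.1885 -0.261 0.045 0 0 -0.991;0.05 0.1885 -0.261 0.045 0 0 -0.991' 30; python3 -c "
from h import *;s=sense();print(s['q'],s['position'],R.from_matrix(rot(s['ee_rot'])).as_matrix()[:,1])"
```

```text
time_s: 0.77
position: [381.6, 252.0, 260.2]
ee_rot: [0.0, 0.627, 0.779, 0.0]
wrist_force: [-0.7, -0.4, 0.7]
width: 49.6
grasp_force: 0.0
[ 5.83874160e-01 -1.11557480e-01  6.85302300e-02  1.75071069e+00
 -3.04874280e-04  1.93859613e+00] [381.55202431 251.98880195 260.23014469] [9.76746581e-01 2.14396926e-01 2.71378383e-04]
```

```bash
python3 -m crank '0.05 0.1885 -0.261 0 0 0 0;0.05 0.1885 -0.261 0 0 0 0;0.05 0.1885 -0.261 0 0 0 0;0.05 0.1885 -0.261 0 0 0 0;0.05 0.1885 -0.261 0 0 0 0;0.05 0.1885 -0.261 0 0 0 0;0.05 0.1885 -0.261 0 0 0 0;0.05 0.1885 -0.261 -0.02 0 0 0'
python3 - <<'E'
from h import *
p,d=capture('side');P=pts('side',d);cv2.imwrite('pics/side1.png',cv2.resize(p[100:300,220:460,::-1],None,fx=3,fy=3))
s=sense();print(s['position'],np.degrees(np.arctan2(*rot(s['ee_rot'])[1::-1,1])),s['wrist_force'],s['width'])
E
```

```text
time_s: 1.43
position: [571.3, -9.6, 242.2]
ee_rot: [0.002, 0.625, 0.781, 0.001]
wrist_force: [1.2, -0.1, 1.0]
width: 50.5
grasp_force: 0.0
[572.17922552 -12.56224774 235.16290378] 12.573411743253034 [ 0.42682518 -2.51343727 -5.02775313] 49.86723164785344
```

View pics/side1.png

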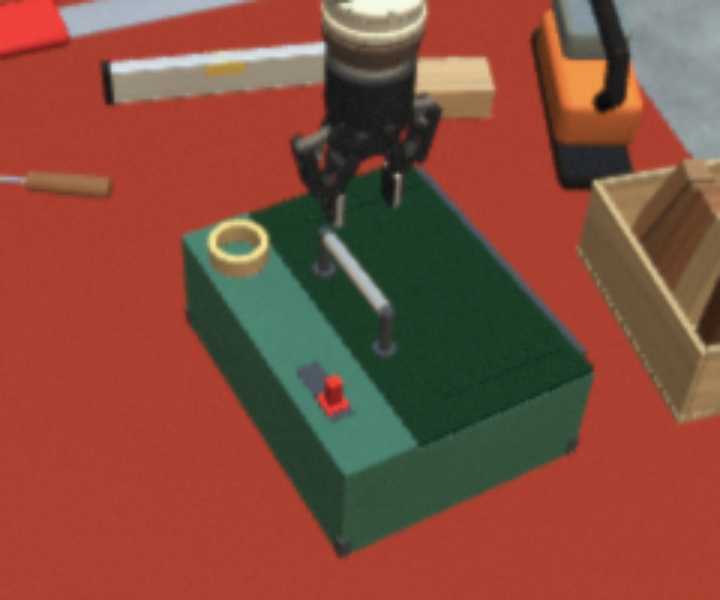

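The gripper straddles the tube's line above the handle. In the crop the tube runs from (325,235) to (388,305), and the catch is at (333,395). Next I descend and pinch.

```bash
python3 -m crank '0.05 0 0 0 0 0 0;0.05 0 0 -0.02 0 0 0;0.05 0 0 -0.04 0 0 0;0.05 0 0 -0.055 0 0 0;0.05 0 0 -0.062 0 0 0;0.05 0 0 -0.062 0 0 0;0.05 0 0 -0.062 0 0 0' 30; python3 -m crank '0.03 0 0 0 0 0 0;0.02 0 0 0 0 0 0;0.005 0 0 0 0 0 0;0.005 0 0 0 0 0 0;0.005 0 0 0 0 0 0;0.005 0 0 0 0 0 0' 40
```

```text
time_s: 2.07
position: [568.9, -6.1, 178.6]
ee_rot: [0.0, 0.624, 0.782, 0.0]
wrist_force: [-0.6, 0.1, -0.0]
width: 50.3
grasp_force: 0.0
time_s: 2.57
position: [569.2, -6.7, 178.0]
ee_rot: [0.0, 0.624, 0.781, 0.0]
wrist_force: [-0.2, 0.7, 0.5]
width: 4.6
grasp_force: 0.0
```

Run:
```python
from h import *
p,d=capture('side');cv2.imwrite('pics/side2.png',cv2.resize(p[150:250,270:390,::-1],None,fx=6,fy=6))
p,d=capture('top');np.savez('top2.npz',p=p,d=d)
s=sense();print(s['position'],s['width'],s['grasp_force'])
```

```text
[569.09994579  -6.67396814 177.91002494] 5.259163908850086 0.0
```

View pics/side2.png

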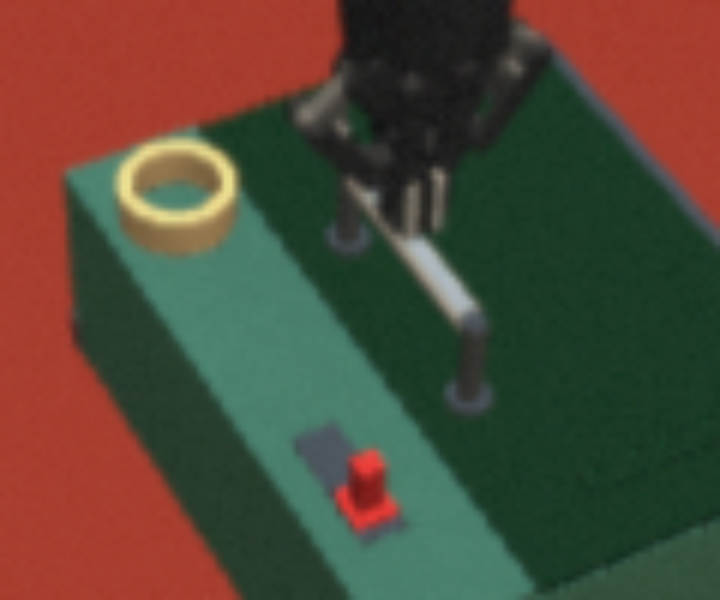

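The closed fingertips at crop (425,232) seem to sit on or above the tube, which runs from (350,185) to (470,315), so they closed without it. I'll check their height against `tip_reach`.

Run:
```python
from h import *
import rig;print('tip',rig.tip_reach if not callable(rig.tip_reach) else rig.tip_reach())
p,d=capture('side');P=pts('side',d)
for v,u in[(186,335),(187,339),(184,337),(184,342),(187,342),(181,337),(186,343),(192,342),(196,345),(200,347),(182,331)]:
    print(v,u,p[v,u],P[v,u].round(1))
```

```text
tip 17.0
186 335 [43 41 41] [556.3 -15.2 211.1]
187 339 [85 80 72] [568.2 -15.1 204.2]
184 337 [79 76 68] [562.  -14.8 217.1]
184 342 [94 89 80] [576.1 -16.2 214.9]
187 342 [107 102  91] [578.  -12.6 199.2]
181 337 [57 54 49] [562.9 -10.9 224.7]
186 343 [87 92 78] [580.6 -13.  202.9]
192 342 [158 168 162] [575.7 -21.6 188.8]
196 345 [160 171 166] [579.  -39.  189.2]
200 347 [171 181 187] [579.4 -55.6 190. ]
182 331 [143 146 136] [556.2  21.3 192.1]
```

```bash
python3 -m crank '0.05 0 0 0 0 0 0;0.05 0 0 0 0 0 0;0.05 0 0 0 0 0 0;0.05 0 0 0 0 0 0;0.05 0 0 0 0 0 0' 30
python3 - <<'E'
from h import *
p,d=capture('side');P=pts('side',d);cv2.imwrite('pics/side3.png',cv2.resize(p[150:250,270:390,::-1],None,fx=6,fy=6))
m=(d>0)&(abs(P[...,0]-570)<70)&(abs(P[...,1]+5)<35)&(P[...,2]>193)
for v in range(160,210):
    u=np.where(m[v])[0]
    if len(u):
        k=[(int(a),*P[v,a].round().astype(int).tolist()) for a in u]
        print(v,k[:2],k[-2:])
E
```

```text
time_s: 3.13
position: [569.1, -6.6, 177.9]
ee_rot: [-0.0, 0.624, 0.781, -0.0]
wrist_force: [-0.2, -0.7, 0.8]
width: 50.0
grasp_force: 0.0
160 [(325, 527, -9, 307), (326, 530, -10, 308)] [(361, 628, -9, 285), (362, 633, -3, 279)]
161 [(325, 528, -8, 304), (326, 529, -12, 306)] [(360, 628, -3, 277), (361, 630, -6, 278)]
162 [(324, 524, -13, 305), (325, 525, -16, 307)] [(360, 627, -6, 276), (361, 632, -2, 272)]
163 [(317, 506, -8, 301), (318, 509, -8, 301)] [(360, 628, -5, 271), (361, 632, -1, 267)]
164 [(316, 503, -9, 299), (317, 505, -11, 301)] [(359, 625, -6, 269), (360, 628, -4, 267)]
165 [(316, 502, -13, 299), (317, 505, -14, 299)] [(359, 624, -9, 268), (360, 628, -6, 265)]
166 [(316, 501, -16, 299), (317, 504, -16, 298)] [(359, 626, -4, 259), (360, 628, -7, 262)]
167 [(316, 501, -16, 296), (317, 503, -18, 297)] [(358, 623, -6, 259), (359, 625, -7, 259)]
168 [(316, 502, -14, 290), (317, 503, -21, 296)] [(358, 622, -8, 257), (359, 627, -3, 251)]
169 [(317, 503, -19, 290), (318, 504, -26, 297)] [(358, 623, -6, 251), (359, 626, -6, 250)]
170 [(317, 504, -15, 284), (318, 505, -24, 291
[... 1303 characters left out ...]
 [(348, 596, -9, 203), (349, 598, -13, 207)]
185 [(325, 530, -5, 212), (326, 531, -12, 219)] [(331, 542, -22, 225), (332, 545, -23, 226)]
186 [(325, 530, -8, 211), (326, 532, -10, 212)] [(331, 543, -21, 220), (332, 545, -23, 221)]
187 [(326, 531, -15, 213), (327, 532, -19, 217)] [(331, 542, -23, 218), (332, 545, -23, 217)]
188 [(327, 532, -20, 214), (328, 535, -20, 213)] [(331, 542, -26, 217), (332, 544, -27, 217)]
189 [(327, 533, -17, 207), (328, 535, -20, 209)] [(331, 542, -23, 211), (332, 546, -22, 209)]
190 [(328, 535, -20, 206), (329, 539, -17, 202)] [(331, 543, -23, 207), (332, 546, -22, 205)]
191 [(330, 540, -23, 203), (331, 543, -23, 203)] [(330, 540, -23, 203), (331, 543, -23, 203)]
```

View pics/side3.png

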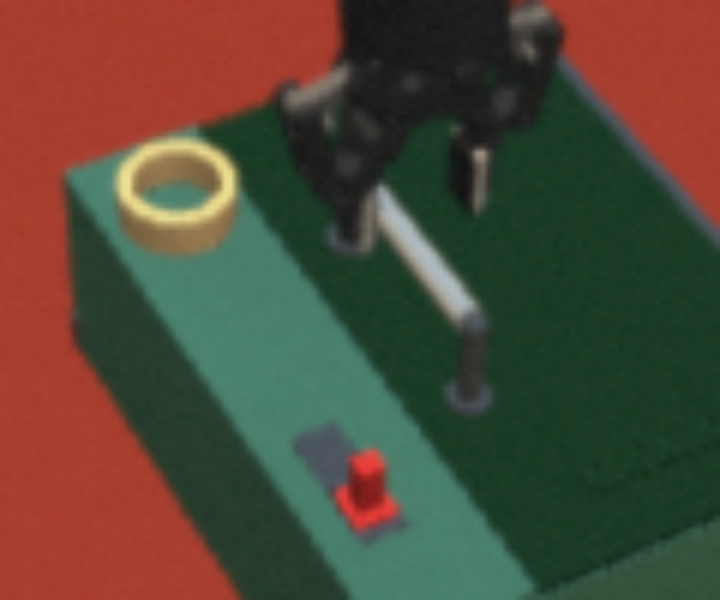

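With the jaws open, the tips at crop (365,250) and (475,210) measure about z = 200, roughly 37 mm above what the TCP reading implies. The fingers straddle the tube in x correctly. I'll lower by what the camera measured, in steps with force checks.

```bash
python3 -m crank '0.05 0 0 -0.01 0 0 0;0.05 0 0 -0.02 0 0 0;0.05 0 0 -0.02 0 0 0'; python3 -m crank '0.05 0 0 -0.005 0 0 0;0.05 0 0 -0.01 0 0 0;0.05 0 0 -0.015 0 0 0;0.05 0 0 -0.015 0 0 0';  python3 -m crank '0.03 0 0 0 0 0 0;0.02 0 0 0 0 0 0;0.005 0 0 0 0 0 0;0.005 0 0 0 0 0 0;0.005 0 0 0 0 0 0;0.005 0 0 0 0 0 0' 40
python3 - <<'E'
from h import *
p,d=capture('side');P=pts('side',d);cv2.imwrite('pics/side4.png',cv2.resize(p[150:250,270:390,::-1],None,fx=6,fy=6))
E
```

```text
time_s: 3.43
position: [568.1, -6.6, 154.9]
ee_rot: [-0.001, 0.624, 0.781, -0.001]
wrist_force: [-1.2, -0.2, -1.0]
width: 50.0
grasp_force: 0.0
time_s: 3.77
position: [568.7, -6.6, 141.6]
ee_rot: [-0.001, 0.624, 0.781, -0.0]
wrist_force: [-0.0, -0.8, 0.2]
width: 50.3
grasp_force: 0.0
time_s: 4.27
position: [569.6, -6.6, 143.4]
ee_rot: [0.0, 0.624, 0.781, 0.0]
wrist_force: [3.4, 0.6, 2.5]
width: 12.9
grasp_force: 39.0
```

View pics/side4.png

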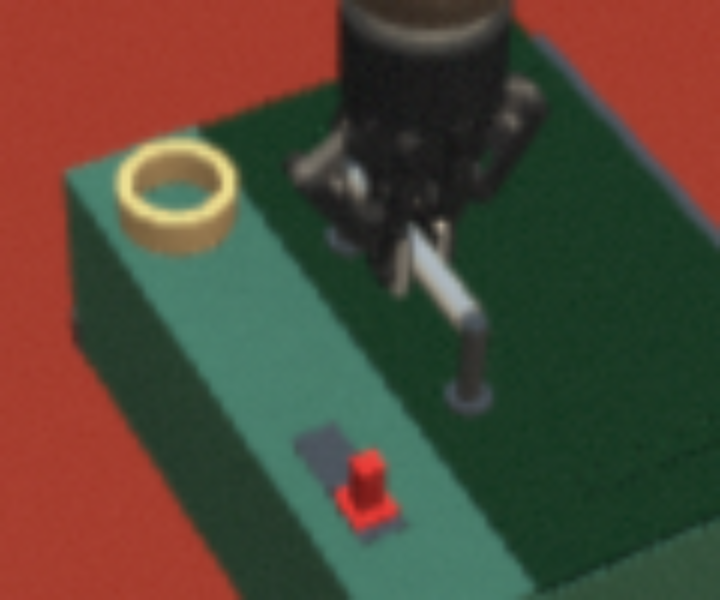

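It holds the tube: opening 12.9 mm, 39 N, with pads around the tube at crop (410,255). Now a gentle tug along the lid's arc.

```bash
python3 -m crank '0.005 0.001 0 0.003 0 0 0;0.005 0.002 0 0.006 0 0 0;0.005 0.002 0 0.006 0 0 0;0.005 0.002 0 0.006 0 0 0'; python3 -m crank '0.005 0.0005 0 0.002 0 0 0;0.005 0.001 0 0.004 0 0 0;0.005 0.001 0 0.004 0 0 0;0.005 0.001 0 0.004 0 0 0'
```

```text
time_s: 4.65
position: [571.1, -6.2, 148.0]
ee_rot: [-0.001, 0.624, 0.781, -0.0]
wrist_force: [4.1, 2.2, -5.8]
width: 12.5
grasp_force: 39.1
time_s: 4.98
position: [572.5, -5.9, 151.8]
ee_rot: [-0.001, 0.624, 0.782, 0.0]
wrist_force: [7.2, 4.2, -8.4]
width: 12.7
grasp_force: 39.0
```

```bash
python3 -m crank '0.005 0.001 0 0.002 0 0 0;0.005 0.002 0.0005 0.004 0 0 0;0.005 0.002 0.0005 0.004 0 0 0;0.005 0.002 0.0005 0.004 0 0 0'; python3 -c "
from h import *
p,d=capture('side');P=pts('side',d);hsv=cv2.cvtColor(p,cv2.COLOR_RGB2HSV)
for v,u in[(196,345),(198,346),(200,347),(210,360),(220,330),(205,370)]: print(v,u,p[v,u],P[v,u].round(1))
s=sense();print(s['position'],s['wrist_force'],s['ft_torque'])"
```

```text
time_s: 5.32
position: [574.1, -5.5, 155.8]
ee_rot: [-0.001, 0.624, 0.782, -0.0]
wrist_force: [5.3, 3.5, -8.0]
width: 12.5
grasp_force: 39.1
196 345 [149 142 130] [576.3 -46.1 197.1]
198 346 [129 122 109] [577.4 -52.1 194.9]
200 347 [81 85 72] [579.5 -55.4 189.8]
210 360 [22 55 35] [620.3 -58.3 140.3]
220 330 [ 73 127 109] [529.8 -64.9 131.1]
205 370 [21 56 32] [655.8 -44.5 137. ]
[574.04240056  -5.54949002 155.73091557] [ 5.08598355  3.22558805 -7.2909307 ] [ 0.67814064 -0.95521613 -0.08195469]
```

The lid rose 12 mm at the handle (about 0.08 rad) at a steady 8 N. The lid surface is up as well: z is about 140 mid-lid, versus 130 shut. It is not caught, so the catch stays where it is and I lift along the arc.

```bash
python3 -m crank '0.005 0.004 0.001 0.008 0 0 0;0.005 0.0086 0.0026 0.0167 0 0 0;0.005 0.013 0.0036 0.024 0 0 0;0.005 0.0175 0.0046 0.031 0 0 0;0.005 0.0226 0.0058 0.0377 0 0 0;0.005 0.0278 0.007 0.0441 0 0 0;0.005 0.0278 0.007 0.0441 0 0 0;0.005 0.0278 0.007 0.0441 0 0 0' 50
```

```text
time_s: 6.03
position: [601.3, 0.7, 200.2]
ee_rot: [-0.001, 0.624, 0.781, -0.001]
wrist_force: [-2.2, -1.7, -4.6]
width: 12.3
grasp_force: 49.5
```

```bash
python3 -m crank '0.005 0.006 0.0013 0.006 0 0 0;0.005 0.0116 0.0026 0.012 0 0 0;0.005 0.018 0.004 0.0176 0 0 0;0.005 0.0241 0.0055 0.0228 0 0 0;0.005 0.031 0.007 0.0277 0 0 0;0.005 0.0378 0.0086 0.0323 0 0 0;0.005 0.044 0.01 0.036 0 0 0;0.005 0.05 0.0113 0.0392 0 0 0'; python3 -m crank '0.005 0 0 0 0 0 0;0.005 0 0 0 0 0 0;0.005 0 0 0 0 0 0;0.005 0 0 0 0 0 0'
python3 - <<'E'
from h import *
p,d=capture('side');P=pts('side',d);cv2.imwrite('pics/side5.png',cv2.resize(p[100:280,240:460,::-1],None,fx=3,fy=3))
hsv=cv2.cvtColor(p,cv2.COLOR_RGB2HSV);H,S,V=[hsv[...,i].astype(int) for i in range(3)]
m=(d>0)&(H>45)&(H<95)&(V<75)&(P[...,2]>145)&(abs(P[...,0]-640)<130)&(abs(P[...,1])<190)
q=P[m];c=q-np.median(q,0);c=c[np.abs(c).max(1)<150];n=np.linalg.svd(c,full_matrices=False)[2][2];print(len(q),n,'tilt',np.degrees(np.arccos(abs(n[2]))))
E
```

```text
time_s: 6.7
position: [651.2, 12.0, 240.1]
ee_rot: [-0.001, 0.624, 0.781, -0.001]
wrist_force: [-3.2, -1.0, -1.6]
width: 12.2
grasp_force: 50.0
time_s: 7.03
position: [651.3, 12.0, 240.1]
ee_rot: [-0.0, 0.624, 0.781, -0.0]
wrist_force: [-4.0, -1.5, 0.3]
width: 12.1
grasp_force: 50.3
1654 [-0.76146303 -0.14876118 -0.63090742] tilt 50.88289820049243
```

View pics/side5.png

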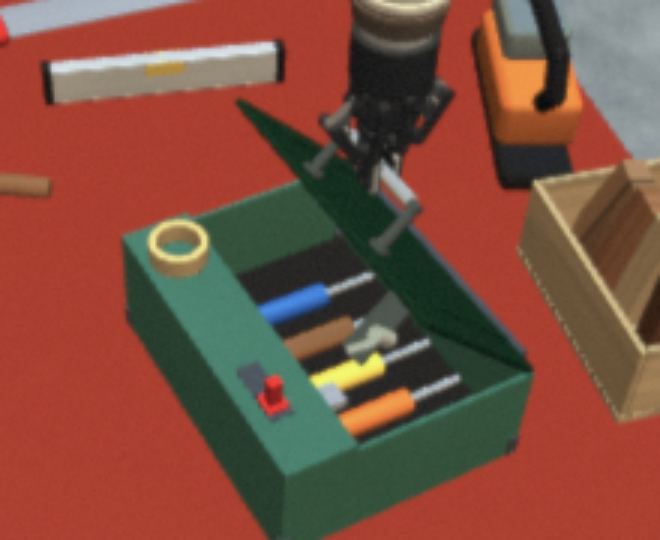

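The lid stands open with the handle still in the jaws at crop (385,170), and the tape at (178,248) and the catch at (272,393) are untouched. The plane fit may include the box's inside walls, so I'll check the angle about the hinge using points on the lid.

Run:
```python
from h import *
p,d=capture('side');P=pts('side',d);a=.2234;ex=np.array([np.cos(a),np.sin(a)]);hx=np.array([598,-.5])@ex+130
for u,v in[(387,190),(340,150),(330,143),(397,207),(378,190),(390,200),(395,196)]:
    q=P[v,u];s=hx-q[:2]@ex;w=q[2]-126;r=np.hypot(s,w);print(p[v,u],q.round(),round(r),np.degrees(np.arctan2(w,s)-np.arcsin(4/r)).round(1))
t=(d>0)&(p.min(-1)>110)&(abs(P[...,0]-660)<40)&(abs(P[...,1]+15)<40)&(P[...,2]>230)
q=np.median(P[t],0);s=hx-q[:2]@ex;w=q[2]-126;print('tube',t.sum(),q,np.hypot(s,w),np.degrees(np.arctan2(w,s)-.3254));print(sense()['time_s'])
```

```text
[26 49 35] [722.  -7. 145.] 22 49.6
[19 44 29] [607. 106. 230.] 143 45.4
[21 45 31] [579. 116. 254.] 178 45.0
[15 44 24] [ 704. -112.  187.] 79 47.1
[24 48 33] [669. -55. 205.] 108 45.2
[19 45 30] [696. -81. 185.] 78 45.7
[76 84 90] [740. -27. 135.] 9 82.7
tube 1778 [656.44921697 -26.79912108 573.09412855] 453.9904034253526 61.356578010493266
7.1333
```

The lid is at about 45 degrees and held steady, so I'm handing it in.

```bash
python3 -c "
from rig import *
print(finish_job())"
```

```text
the job is handed in; nothing more can be done
None
```

I tugged the lid with the red catch untouched and it lifted freely, so it wasn't caught and I left the catch alone; the lid is now held by its handle at about 45 degrees, the tape and tools are undisturbed, and the job is handed in.

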